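# Load a handle kit tray: thin scale first, block across on top

## Robot

A 7-joint arm with a two-finger parallel gripper is mounted at the origin on a cart in front of the work surface, level with it; the furniture and walls round the work are solid. World frame = base frame: x ahead of the robot, y to its left, z up, the work surface at z = 0. Lengths are in m, angles in rad, forces in N, time in s.
With the tool pointing down it reaches from about 0.4 to 0.85 m from the base axis. Payload 6.9 kg.
Tool frame: the origin (TCP) lies midway between the tips of the shut fingers; the grasp point (between the pads) lies 19 mm behind it; z points along the fingers, y is the line along which they close (so a half turn about z gives the same grasp; the last joint's range is limited). The gripper opens to 85 mm and grips with 20 to 120 N. Pads are 22 mm wide; open, the fingers measure 114 mm over their backs; the gripper's body (76 mm by 85 mm) begins 54 mm behind the grasp point. The pads swing forward as they close: fully open they stand 13 mm farther back than shut.
Start: joints at [-1.173, 0.507, -0.238, 1.5, 0.126, 1.149, -0.155], TCP at [0.18, 0.598, 0.231] pointing down, gripper open.
Joint ranges: [-3.08, 3.08], [-0.24, 2.05], [-1.43, 1.35], [0, 2.5], [-1.52, 4.66], [0.17, 1.96], [-2.89, 2.89]. Speed limits (rad/s): [2.39, 2.39, 3.14, 3.14, 3.14, 3.14, 3.14].

## Interface

Orientations are given as a unit quaternion [w, x, y, z].
In Python, from station import observe, snapshot, robot, recognise, spot_point gives the robot as it stands.
- The arm moves only by the shell command python3 -m handwheel 'ROWS' [FORCE]. ROWS is JSON, a list of rows, each an object with "hand": the finger opening in cm, from 0 to 8.54; "translation": the shift along the tool's x, y, z in cm, a list of three; "dr": the turn, a rotation vector about the tool's x, y, z in rad, a list of three. In form: [{"hand": hand, "translation": [x, y, z], "dr": [wx, wy, wz]}, ...]. A call has 1 to 12 rows; each row shifts and turns the commanded pose from where the row before left it, along the tool's axes as they then stand; what a row does not reach is not made up. A row lasts 1/12 s, in which the tool goes at most 41.7 mm and 7.16 degrees, less where a joint would pass 70% of its speed; a pose out of reach is approached as far as the arm can. A call is refused whole if a number of a shift passes 4.17 or a number of a turn 0.125, either way. A call with a gripper value outside its range is refused whole. The fingers move at their own pace and stop on an object; FORCE is the grip in N (left out, the last holds). Time passes only in rows, so rows that do not move let the fingers close. It gives the time, the measured TCP pose, the force, the opening and the grip force at its end, in the units of the state.
- observe(): the state, without advancing time (a new reading comes with each control period).
- snapshot(name): name is "scene" or "top" or "wrist"; returns a dict with "image" (480x640x3 uint8, red, green, blue), "intrinsics" (3x3 intrinsics, pixels), "rvec" (rotation vector, rad) and "tvec" (3), from world to camera coordinates, as OpenCV has them. Camera axes: x right, y down, z forward; pixel columns grow to the right and rows downward; lengths in m; the calibration is good to about 2 mm. A picture is of the moment at which its call begins. There is no depth.
- robot.sign_off(): hands the job in; it is judged then, once.
Trained networks look in a picture, given as the dict that the camera call returned (one of the last four; its "shot" number tells which), for a name from the list of things; names that differ only in an ending like _2 or _b are one class to them, and where a whole thing is asked for, a point or a joint stands for the part that bears it (a point fixed in the world has none). Each returns a list of dicts, best first, with "conf" (0 to 1); they miss things now and then, are a little off and sometimes report something else, mostly with a low value. They report only what shows in the picture. A call takes as long as a camera call. They do not tell look-alikes from the thing itself.
- recognise(picture, label): "xy" ([column, row] in pixels, amid what is visible of it).
- spot_point(picture, label): "xy" ([column, row] in pixels: a listed point, or the origin of a listed thing).
The state is a dict: "t": time; "q": joint angles; "dq": joint speeds; "joint_torque": joint torques, N m; "tcp_pos": TCP position; "orientation": TCP orientation; "ft_force": force on the tool from outside, world axes, zero at the start; "wrist_torque": the same for the moment, N m; "finger_gap": finger opening in m; "grasp_force": force on a finger pad.
Only numpy, scipy, OpenCV 4.12 (cv2) and the standard library are available. Lean on these libraries where they do the work, as an engineer would, in place of code of your own. Each camera call takes 0.05 s, during which the arm holds its last target. There are 200 camera calls.

## Task

Load the handle kit tray in the right order: first push the thin wooden scale that lies on the tray's open end along the lane until it is fully home against the end stop, keeping it flat on the tray rather than lifting it. Then take the thick dark block from the bench and set it down, without dropping it, crosswise on top of the scale, inside the tray's four corner brackets. Leave the tape roll, pliers and caliper where they lie.

Things in the scene. Friction and masses are not known exactly. Their poses are not given: they have to be found in the camera images.
- tray: Kit tray fixed to the bench: plywood board 6 mm thick, x = -72..72, y = -72..215 mm in its own frame. Origin on the underside, below point home; z up. A lane runs along its y between two wooden cheeks (top z = 14 mm): 43 mm wide, centred on x = 0, from the end stop's face at y = -60 (stop top z = 16 mm) to y = 30 mm; open towards +y.
- home (a point): Centre of the scale when fully home in the lane: tray x = 0, y = 0, z = 11 mm. Axes as the tray: pushing home is towards -y.
- mouth (a point): Middle of the lane's flared mouth on the board's top: tray x = 0, y = 43, z = 6 mm, axes as the tray. Its slanted walls (top z = 14 mm) widen from 43 mm at y = 30 to about 80 mm at y = 57 mm. Beyond, to y = 215 mm, the board is bare.
- seat (a point): Centre of the block when it rests on the scale: tray x = 0, y = 0, z = 30 mm; axes as the tray; the block's length (its y) lies along tray x. Four aluminium corner brackets on the cheeks, top z = 30 mm, bound a cradle of 120 (x) by 50 mm (y); the long sides are open at |x| under 46 mm. Cheeks are 2 mm lower than the scale's top, so a block put in first shuts the lane.
- scale_center (a point): Centre of the loose thin reddish hardwood scale, a slat 36 x 120 x 10 mm (x, y, z), about 35 g; y is its length. At the start it lies flat on the bare end of the tray, roughly in line with the lane, 127 to 143 mm from home towards the tray's +y; push the end farther from the brackets.
- block_center (a point): Centre of the loose dark hardwood block, 42 x 110 x 28 mm (x, y, z), about 0.1 kg; y is its length. At the start it lies flat on the bench to the robot's left of the tray (world +y).
- tape_roll: Bystander: roll of tape lying flat, 91 mm across, 24 mm high; origin centre of underside.
- pliers: Bystander: pliers, 63 x 201 x 14 mm, length along y; origin centre of underside.
- caliper: Bystander: caliper, 68 x 230 x 10 mm, length along y; origin centre of underside.
There are look-alikes about, which are no part of the job. What is shaped like the part that bears scale_center but green is not meant.

How it is judged:
By the outcome, as a careful person would: the job done as asked, in the order asked, and still so for the second after the job is handed in, with the robot touching nothing.
It also fails if it takes over 53 s, if anything falls off the work surface, if the arm or the gripper's body presses on something with over 40 N, if the wrist force passes 120 N, or if a joint passes its speed limit or range.

## Working session

There is one attempt and no reset: what is moved stays moved. The work goes in short steps, Python scripts to look and compute and a shell command to move; the robot and the scene stay as the last step left them, time stands still between calls to the robot, and variables do not carry over. Pictures are saved under pics/ and viewed, at most 10 in all, crops included, and the job is handed in when it is done.

```bash
ls; mkdir -p pics; cat > h.py <<'E'
import numpy as np, cv2
from station import observe, snapshot, robot, recognise, spot_point
from scipy.spatial.transform import Rotation as R
def ray(s,xy):
    K=np.array(s["intrinsics"]);Rm=cv2.Rodrigues(np.array(s["rvec"],float))[0];t=np.array(s["tvec"],float).ravel()
    d=Rm.T@np.linalg.inv(K)@np.array([xy[0],xy[1],1.]);return -Rm.T@t,d
def at(s,xy,z):
    c,d=ray(s,xy);return c+d*(z-c[2])/d[2]
def proj(s,P):
    return cv2.projectPoints(np.array(P,float).reshape(-1,1,3),np.array(s["rvec"],float),np.array(s["tvec"],float),np.array(s["intrinsics"],float),None)[0].reshape(-1,2)
def save(s,n,crop=None,sc=1):
    im=s["image"][:,:,::-1]
    if crop: a,b,c,d=crop; im=im[b:d,a:c]
    cv2.imwrite("pics/"+n,cv2.resize(im,None,fx=sc,fy=sc,interpolation=cv2.INTER_CUBIC) if sc!=1 else im)
E
python3 - <<'E'
from h import *
np.set_printoptions(precision=4,suppress=True)
o=observe();print(o["t"],o["tcp_pos"],o["orientation"],o["ft_force"],o["finger_gap"])
Z=dict(home=.011,mouth=.006,seat=.03,scale_center=.011,block_center=.014,tray=0,tape_roll=0,pliers=0,caliper=0)
for cam in ["top","scene"]:
    s=snapshot(cam);save(s,cam+"0.png");print(cam,ray(s,(320,240))[0])
    for n,z in Z.items():
        for r in spot_point(s,n)[:3]: print(n,round(r["conf"],2),np.array(r["xy"]),at(s,r["xy"],z))
E
```

```text
pics
0.0 [0.1803 0.5979 0.2305] [-0.0001  0.1459  0.9893 -0.0009] [-0.3526 -0.2794 -0.349 ] 0.08560249474969438
top [0.3464 0.0021 1.6636]
home 0.56 [370.3 246.7] [ 0.5493 -0.1293  0.011 ]
mouth 0.83 [357.4 251.7] [ 0.5363 -0.0912  0.006 ]
seat 0.85 [371.3 246.3] [ 0.5481 -0.1308  0.03  ]
seat 0.22 [242.4 322.8] [0.3389 0.2468 0.03  ]
scale_center 0.92 [159.4 311.6] [0.3782 0.4911 0.011 ]
scale_center 0.73 [324.4 260.6] [0.5125 0.0066 0.011 ]
block_center 0.71 [368.5 246.7] [ 0.5491 -0.1238  0.014 ]
block_center 0.7 [239.4 266.2] [0.5034 0.2559 0.014 ]
block_center 0.44 [478.3 227. ] [ 0.5974 -0.4481  0.014 ]
tray 0.93 [372.  252.4] [ 0.5336 -0.1345  0.    ]
tape_roll 0.56 [244.5 202.3] [0.6962 0.2404 0.    ]
pliers 0.96 [237.3 321.1] [0.3441 0.2661 0.    ]
caliper 0.93 [478.9 228.5] [ 0.5949 -0.4534  0.    ]
scene [-0.6282 -1.0175  1.0863]
home 0.71 [370.8 267.9] [ 0.5381 -0.1441  0.011 ]
mouth 0.93 [354.2 263.9] [ 0.5226 -0.0894  0.006 ]
seat 0.63 [371.  266.5] [ 0.5234 -0.1554  0.03  ]
scale_center 0.89 [331.4 252.3] [ 0.5128 -0.0001  0.011 ]
scale_center 0.43 [206.4 214.5] [0.3697 0.4688 0.011 ]
block_center 0.58 [275.5 223.8] [0.498  0.2494 0.014 ]
tray 0.82 [371.6 266.6] [ 0.5571 -0.1326  0.    ]
tape_roll 0.81 [321.2 209.3] [0.6979 0.222  0.    ]
pliers 0.88 [238.9 248.7] [0.325  0.2377 0.    ]
pliers 0.64 [373.  264.3] [ 0.5697 -0.1279  0.    ]
caliper 0.77 [464.2 309.1] [ 0.5876 -0.453   0.    ]
```

```bash
python3 - <<'E'
import cv2
im=cv2.imread("pics/top0.png")[150:360,140:500]
cv2.imwrite("pics/top0c.png",cv2.resize(im,(792,462),interpolation=cv2.INTER_CUBIC))
E
```

```text
(no output)
```

View pics/top0c.png

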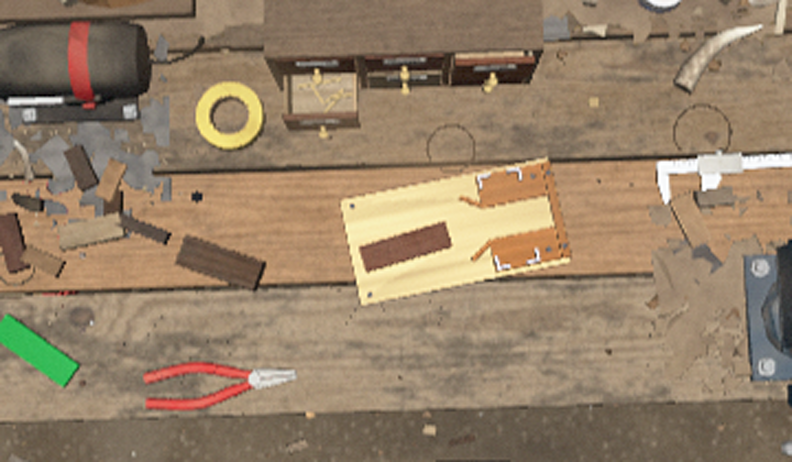

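View pics/scene0.png

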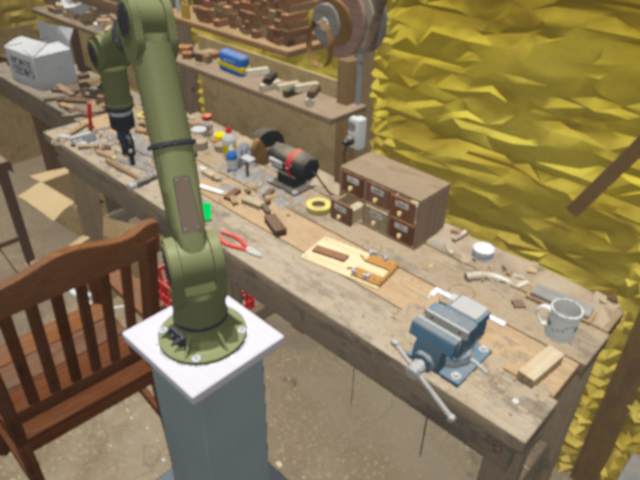

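Candidates for the scale, in full-frame top-view pixels:
- The reddish slat on the tray at (324,262) matches the description, so I choose it.
- The green slat at (157,309) is the look-alike.

Candidates for the block:
- The big dark block at (240,269) is the one I choose.
- The small scraps at (206,254), (145,258) and (175,226) are too small.

The tape is at (244,202), the pliers at (237,321) and the caliper at (479,228).

```bash
cat >> h.py <<'E'
def rect(s,mask,z,near):
    n,l,st,c=cv2.connectedComponentsWithStats(mask.astype(np.uint8))
    ok=[i for i in range(1,n) if st[i,4]>60]; i=min(ok,key=lambda i:np.hypot(*(c[i]-near)))
    cn=max(cv2.findContours((l==i).astype(np.uint8),0,1)[0],key=len).reshape(-1,2)
    P=np.array([at(s,p,z)[:2] for p in cn],np.float32)
    (x,y),(w,h),a=cv2.minAreaRect(P*1000); 
    if w<h: a+=90;w,h=h,w
    return np.array([x,y]),(w,h),(a+90)%180-90   # long-axis angle deg vs world x
E
python3 - <<'E'
from h import *
s=snapshot("top");im=s["image"].astype(int);hsv=cv2.cvtColor(s["image"],cv2.COLOR_RGB2HSV)
print(im[262,324],im[268,240],im[240,340],im[275,215])
save(s,"crop1.png",(195,210,415,300),3.6)
g=im.sum(2)
print("scale",rect(s,g<330,.016,(324,261)))
print("block",rect(s,g<300,.028,(240,268)))
tr=(im[:,:,0]>215)&(im[:,:,2]>120)
c=np.array([[342,200],[549,158],[571,262],[361,305]])/2.2+[140,150]
P=np.array([at(s,p,.006) for p in c]);print(P)
E
```

```text
[136  93  75] [113  91  70] [239 218 161] [196 151 114]
scale (array([508.55575562,   7.76937485]), (118.04701232910156, 34.28738784790039), -74.97800827026367)
block (array([493.34286499, 302.9977417 ]), (455.4844055175781, 73.98179626464844), 89.03408813476562)
[[ 0.57404545  0.0903563   0.006     ]
 [ 0.62233927 -0.18958458  0.006     ]
 [ 0.48121629 -0.21262529  0.006     ]
 [ 0.43249024  0.06851539  0.006     ]]
```

View pics/crop1.png

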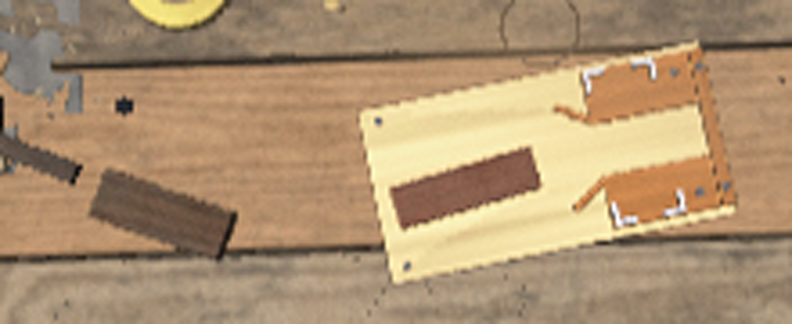

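The crop confirms the reddish slat on the tray (about (342,261) full frame) and the dark block (about (240,269)). I'll move above the tray's open end.

```bash
python3 -m handwheel '[{"hand":0,"translation":[-2.9,-2.6,0],"dr":[0,0,0]},{"hand":0,"translation":[-2.9,-2.6,0],"dr":[0,0,0]},{"hand":0,"translation":[-2.9,-2.6,0],"dr":[0,0,0]},{"hand":0,"translation":[-2.9,-2.6,0],"dr":[0,0,0]},{"hand":0,"translation":[-2.9,-2.6,0],"dr":[0,0,0]},{"hand":0,"translation":[-2.9,-2.6,0],"dr":[0,0,0]},{"hand":0,"translation":[-2.9,-2.6,0],"dr":[0,0,0]},{"hand":0,"translation":[-2.9,-2.6,0],"dr":[0,0,0]},{"hand":0,"translation":[-2.9,-2.6,0],"dr":[0,0,0]},{"hand":0,"translation":[-2.9,-2.6,0],"dr":[0,0,0]},{"hand":0,"translation":[-2.9,-2.6,0],"dr":[0,0,0]},{"hand":0,"translation":[-2.9,-2.6,0],"dr":[0,0,0]}]'
python3 -m handwheel '[{"hand":0,"translation":[0,0,0],"dr":[0,0,0.11]},{"hand":0,"translation":[0,0,0],"dr":[0,0,0.11]},{"hand":0,"translation":[0,0,0],"dr":[0,0,0.11]},{"hand":0,"translation":[0,0,0],"dr":[0,0,0.11]},{"hand":0,"translation":[0,0,0],"dr":[0,0,0.11]},{"hand":0,"translation":[0,0,0],"dr":[0,0,0.11]},{"hand":0,"translation":[0,0,0],"dr":[0,0,0.11]},{"hand":0,"translation":[0,0,0],"dr":[0,0,0.11]},{"hand":0,"translation":[0,0,0],"dr":[0,0,0.13]}]' ; python3 -m handwheel '[{"hand":0,"translation":[0,0,0],"dr":[0,0,0.11]},{"hand":0,"translation":[0,0,0],"dr":[0,0,0.11]},{"hand":0,"translation":[0,0,0],"dr":[0,0,0.11]},{"hand":0,"translation":[0,0,0],"dr":[0,0,0.11]},{"hand":0,"translation":[0,0,0],"dr":[0,0,0.11]},{"hand":0,"translation":[0,0,0],"dr":[0,0,0.11]},{"hand":0,"translation":[0,0,0],"dr":[0,0,0.11]},{"hand":0,"translation":[0,0,0],"dr":[0,0,0.11]},{"hand":0,"translation":[0,0,0],"dr":[0,0,0.12]}]'
cat >> h.py <<'E'
np.set_printoptions(precision=4,suppress=True)
def go(target,yang=None):
    "cm shift in present tool axes to a world target, and turn about tool z to bring tool y to angle yang (deg)"
    o=observe();q=np.array(o["orientation"]);M=R.from_quat(q[[1,2,3,0]]).as_matrix()
    ya=np.degrees(np.arctan2(M[1,1],M[0,1]))
    print("t",o["t"],"tcp",np.array(o["tcp_pos"]),"yang",ya,"tilt",M[:2,2],"f",np.array(o["ft_force"]),"gap",o["finger_gap"])
    if target is not None: print("shift cm",M.T@(np.array(target)-o["tcp_pos"])*100)
    if yang is not None: print("turn rad",np.radians((ya-yang+90)%180-90))
E
python3 - <<'E'
from h import *
go([.488,.098,.15],15)
s=snapshot("wrist");save(s,"w1.png");print(ray(s,(320,240)))
for n,z in dict(home=.011,mouth=.006,scale_center=.011,block_center=.014).items():
    for r in spot_point(s,n)[:2]: print(n,round(r["conf"],2),np.array(r["xy"]),at(s,r["xy"],z))
E
```

```text
t: 2.05
tcp_pos: [0.4243, 0.1975, 0.2317]
orientation: [0.0, 0.146, 0.989, 0.0]
ft_force: [1.0, 0.6, -0.6]
finger_gap: 0.0003
grasp_force: 0.0
t: 2.8
tcp_pos: [0.4236, 0.1993, 0.2314]
orientation: [0.0, 0.604, 0.797, 0.0]
ft_force: [-1.0, 0.1, 0.1]
finger_gap: -0.0002
grasp_force: 0.0
t 2.8 tcp [0.4236 0.1993 0.2314] yang 15.629242987518165 tilt [0.0003 0.0002] f [-0.9601  0.0552  0.1434] gap -0.00024552181284126485
shift cm [-11.4903   3.4727   8.1414]
turn rad 0.010982361927277617
(array([0.4019, 0.2734, 0.3745]), array([ 0.0688, -0.2838, -0.9565]))
block_center 0.85 [399.4 183.2] [0.4933 0.2514 0.014 ]out of range; nothing moved
```

View pics/w1.png

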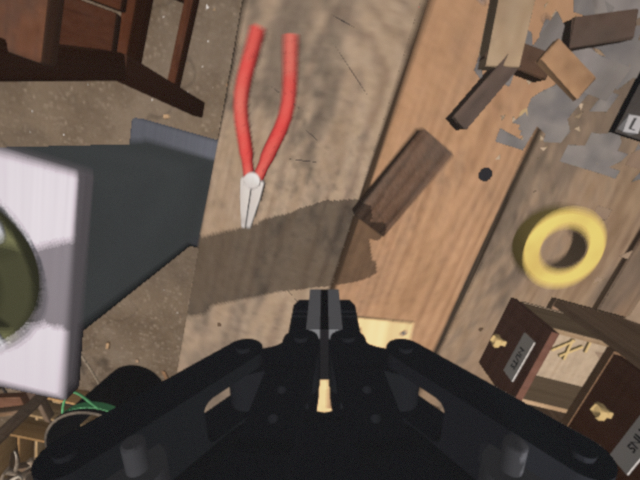

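The wrist view shows the block at (405,183), the pliers at (250,180) and the tape at (565,245). The tray end is just visible at (388,330). I'll descend behind the scale's far end, off the board edge.

```bash
python3 -m handwheel '[{"hand":0,"translation":[-2.9,0.85,1.5],"dr":[0,0,0.01]},{"hand":0,"translation":[-2.9,0.9,2],"dr":[0,0,0]},{"hand":0,"translation":[-2.9,0.85,2.5],"dr":[0,0,0]},{"hand":0,"translation":[-2.8,0.85,2.5],"dr":[0,0,0]},{"hand":0,"translation":[0,0,3.5],"dr":[0,0,0]},{"hand":0,"translation":[0,0,3.5],"dr":[0,0,0]},{"hand":0,"translation":[0,0,3.5],"dr":[0,0,0]},{"hand":0,"translation":[0,0,2.0],"dr":[0,0,0]},{"hand":0,"translation":[0,0,1.0],"dr":[0,0,0]},{"hand":0,"translation":[0,0,0],"dr":[0,0,0]}]'
python3 - <<'E'
from h import *
go([.488,.098,.010],15)
s=snapshot("top");save(s,"t2.png",(270,200,400,300),6)
E
```

```text
t: 3.88
tcp_pos: [0.4864, 0.0973, 0.0094]
orientation: [-0.001, 0.606, 0.796, -0.001]
ft_force: [-0.3, -0.2, -0.1]
finger_gap: -0.0002
grasp_force: 0.0
t 3.8833 tcp [0.4864 0.0973 0.0094] yang 15.45068618549843 tilt [-0.0037 -0.0006] f [-0.2794 -0.1828 -0.0656] gap -0.00022718900011780392
shift cm [ 0.0221  0.1695 -0.0569]
turn rad 0.007865957830201465
```

View pics/t2.png

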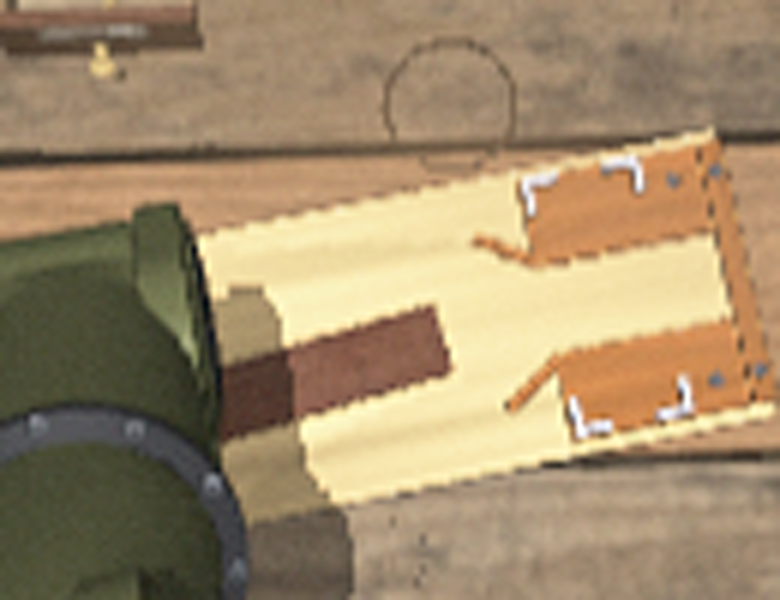

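The gripper hides the scale's far end. The scale's front is at crop (440,340) and the lane entry at (545,310), so the scale is yawed about 5° and its front is a few mm off-lane toward the robot. I'll push flush while turning the tool gradually.

```bash
python3 -m handwheel '[{"hand":0,"translation":[-1,0.1,0],"dr":[0,0,0]},{"hand":0,"translation":[-0.7,0.05,0],"dr":[0,0,0]},{"hand":0,"translation":[-0.7,0,0],"dr":[0,0,0]},{"hand":0,"translation":[-0.7,0,0],"dr":[0,0,0.01]},{"hand":0,"translation":[-0.7,0,0],"dr":[0,0,0.01]},{"hand":0,"translation":[-0.7,0,0],"dr":[0,0,0.01]},{"hand":0,"translation":[-0.7,0,0],"dr":[0,0,0.01]},{"hand":0,"translation":[-0.7,0,0],"dr":[0,0,0.01]},{"hand":0,"translation":[-0.7,0,0],"dr":[0,0,0.01]},{"hand":0,"translation":[0,0,0],"dr":[0,0,0]}]'
python3 - <<'E'
from h import *
# final target: tray (0,72), tool y along tray x
go([.5397-.170*.072,-.1312+.985*.072,.0095],9.8)
s=snapshot("top");save(s,"t3.png",(290,210,400,290),7)
E
```

```text
t: 4.77
tcp_pos: [0.5057, 0.0321, 0.0113]
orientation: [0.0, 0.631, 0.776, -0.0]
ft_force: [0.4, -0.1, -0.4]
finger_gap: -0.0003
grasp_force: 0.0
t 4.7667 tcp [0.5057 0.0321 0.0113] yang 11.749417625345222 tilt [ 0.0001 -0.0009] f [ 0.4262 -0.0689 -0.4261] gap -0.0002852539914196496
shift cm [-9.4904  0.2459  0.1854]
turn rad 0.034023756058683345
```

View pics/t3.png

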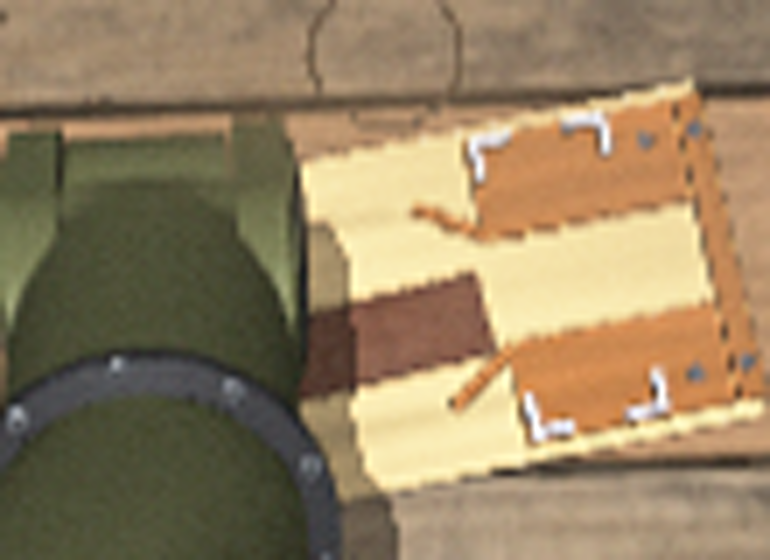

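The scale's front centre is at crop (483,313) against a lane centre of about (485,295), so it sits roughly 7 mm toward the robot. It's still yawed about 6° and touching the lower flare. I'll back off, straddle the scale, straighten it on the board with a light grip, then push again.

```bash
python3 -m handwheel '[{"hand":0,"translation":[1,0,0],"dr":[0,0,0]},{"hand":6.5,"translation":[1,0,-1],"dr":[0,0,0]},{"hand":6.5,"translation":[0,0,-3],"dr":[0,0,0]},{"hand":6.5,"translation":[0,0,0],"dr":[0,0,0]}]'
python3 - <<'E'
from h import *
s=snapshot("top");f=lambda u,v,z:at(s,(u/7+290,v/7+210),z)[:2]*1000
fr=f(483,313,.016);e=(f(475,240,.014)+f(512,347,.014))/2;st=(f(693,205,.014)+f(718,305,.014))/2
d=(e-st)/np.linalg.norm(e-st);print("front",fr,"entry",e,"stop",st,"yaw",np.degrees(np.arctan2(d[1],d[0])),np.linalg.norm(e-st))
home=st+60*d;n=np.array([d[1],-d[0]]);print("home",home,"front in lane frame",(fr-home)@n,(fr-home)@d)
a=np.radians(106.3);u=np.array([np.cos(a),np.sin(a)])
for k in(60,80,120):p=fr+k*u;print(k,p,"lane",(p-home)@n,(p-home)@d)
p=(fr+88*u)/1000
go([*p,.006],16.3)
E
```

```text
t: 5.15
tcp_pos: [0.5027, 0.0563, 0.0551]
orientation: [0.001, 0.629, 0.778, 0.002]
ft_force: [0.6, 0.4, 0.3]
finger_gap: 0.0358
grasp_force: 0.0
front [526.1457 -94.996 ] entry [534.469  -99.7995] stop [ 547.9259 -189.0519] yaw 98.57410394743792 90.26119355058505
home [ 538.9806 -129.7225] front in lane frame -7.5141702815753755 36.25193806639201
60 [509.3057 -37.4076] lane -15.580214347332875 95.70729050104887
80 [503.6924 -18.2115] lane -18.268895702585375 115.52574131260117
120 [492.4657  20.1807] lane -23.646258413090372 155.16264293570578
t 5.2 tcp [0.5025 0.0559 0.0538] yang 12.070187251220807 tilt [0.0042 0.0013] f [-1.0952  1.2803 -0.057 ] gap 0.04343039526154724
shift cm [-6.4801 -1.5144  4.7731]
turn rad -0.07382415920902873
```

The numbers are inconsistent, so I'll clear the view and measure properly.

```bash
python3 -m handwheel '[{"hand":8,"translation":[4,0,-1],"dr":[0,0,0]},{"hand":8,"translation":[4,0,-1],"dr":[0,0,0]},{"hand":8,"translation":[4,0,-1],"dr":[0,0,0]},{"hand":8,"translation":[0,0,0],"dr":[0,0,0]}]'
cat >> h.py <<'E'
def scale_top():
    s=snapshot("top");g=s["image"].astype(int)
    m=(g.sum(2)<345)&(g[:,:,0]-g[:,:,2]>35)
    m[:,:295]=0;m[:,396:]=0;m[:225]=0;m[285:]=0
    print("scale",rect(s,m,.016,(340,257)));return s
E
python3 - <<'E'
from h import *
s=scale_top();save(s,"t4.png",(290,210,400,290),7)
go(None)
E
```

```text
t: 5.53
tcp_pos: [0.4742, 0.1822, 0.0827]
orientation: [-0.002, 0.625, 0.781, 0.003]
ft_force: [0.3, 0.5, -0.3]
finger_gap: 0.0801
grasp_force: 0.0
scale (array([514.8411, -36.9536]), (117.5973129272461, 34.17862319946289), -77.67771434783936)
t 5.5833 tcp [0.4749 0.1779 0.082 ] yang 12.50664206739065 tilt [0.0007 0.0033] f [ 0.7556 -1.4149  0.7757] gap 0.07984816350098098
```

View pics/t4.png

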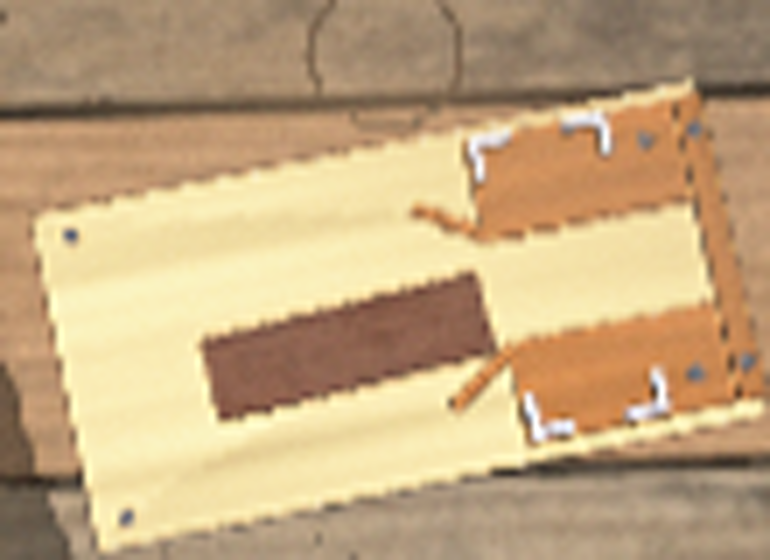

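The scale is clear now: centre at crop (348,345), about 9 mm off-lane toward the robot, yawed about 3°. I'll straddle it behind its centre.

```bash
python3 - <<'E'
from h import *
go([.5095,-.0126,.05],12.3)
E
```

```text
t 5.5833 tcp [0.4749 0.1779 0.082 ] yang 12.50664206739065 tilt [0.0007 0.0033] f [ 0.7556 -1.4149  0.7757] gap 0.07984816350098098
shift cm [-19.3562  -0.755    3.1409]
turn rad 0.003606584449094787
```

```bash
python3 -m handwheel '[{"hand":7,"translation":[-3.3,-0.15,0],"dr":[0,0,0]},{"hand":7,"translation":[-3.3,-0.15,0],"dr":[0,0,0]},{"hand":7,"translation":[-3.3,-0.15,0.5],"dr":[0,0,0]},{"hand":7,"translation":[-3.3,-0.15,0.5],"dr":[0,0,0]},{"hand":7,"translation":[-3.3,-0.15,1],"dr":[0,0,0]},{"hand":7,"translation":[-2.8,0,1],"dr":[0,0,0]},{"hand":7,"translation":[0,0,2],"dr":[0,0,0]},{"hand":7,"translation":[0,0,0],"dr":[0,0,0]}]' 20
python3 - <<'E'
from h import *
go([.5095,-.0126,.006],12.3)
E
```

```text
t: 6.25
tcp_pos: [0.5071, -0.0215, 0.0287]
orientation: [-0.001, 0.631, 0.775, -0.002]
ft_force: [-1.2, 0.3, 0.2]
finger_gap: 0.07
grasp_force: 0.0
t 6.25 tcp [ 0.5071 -0.0215  0.0287] yang 11.689449971296238 tilt [-0.0044 -0.0008] f [-1.2317  0.2751  0.2006] gap 0.07000028102764114
shift cm [0.8277 0.425  2.2719]
turn rad -0.010656108249026424
```

```bash
python3 -m handwheel '[{"hand":7,"translation":[0.3,0.4,1],"dr":[0,0,-0.01]},{"hand":7,"translation":[0.2,0,1],"dr":[0,0,0]},{"hand":5,"translation":[0,0,0.2],"dr":[0,0,0]},{"hand":3.4,"translation":[0,0,0],"dr":[0,0,0]},{"hand":3.4,"translation":[0,0,0],"dr":[0,0,0]},{"hand":3.4,"translation":[0,0,0],"dr":[0,0,0]},{"hand":3.4,"translation":[0,0,0],"dr":[0,0,0]}]' 20
```

```text
t: 6.83
tcp_pos: [0.5121, -0.0134, 0.0098]
orientation: [0.0, 0.626, 0.78, 0.0]
ft_force: [0.2, -0.4, 0.2]
finger_gap: 0.0355
grasp_force: 19.9
```

```bash
python3 -m handwheel '[{"hand":3.4,"translation":[0,0.25,0],"dr":[0,0,0.017]},{"hand":3.4,"translation":[0,0.25,0],"dr":[0,0,0.017]},{"hand":3.4,"translation":[0,0.27,0],"dr":[0,0,0.018]},{"hand":3.4,"translation":[0,0,0],"dr":[0,0,0]},{"hand":3.4,"translation":[-0.6,0,0],"dr":[0,0,0]},{"hand":3.4,"translation":[-0.6,0,0],"dr":[0,0,0]},{"hand":3.4,"translation":[-0.6,0,0],"dr":[0,0,0]},{"hand":3.4,"translation":[-0.6,0,0],"dr":[0,0,0]},{"hand":3.4,"translation":[-0.6,0,0],"dr":[0,0,0]},{"hand":3.4,"translation":[0,0,0],"dr":[0,0,0]}]'
python3 - <<'E'
from h import *
go(None)
s=snapshot("top");save(s,"t5.png",(320,220,400,280),8)
E
```

```text
t: 7.67
tcp_pos: [0.5248, -0.0438, 0.0095]
orientation: [0.001, 0.647, 0.763, -0.0]
ft_force: [0.0, -2.2, 3.6]
finger_gap: 0.0351
grasp_force: 20.3
t 7.6667 tcp [ 0.5248 -0.0438  0.0095] yang 9.392683867979175 tilt [ 0.0008 -0.001 ] f [ 0.0256 -2.1842  3.5988] gap 0.035132995088454286
```

View pics/t5.png

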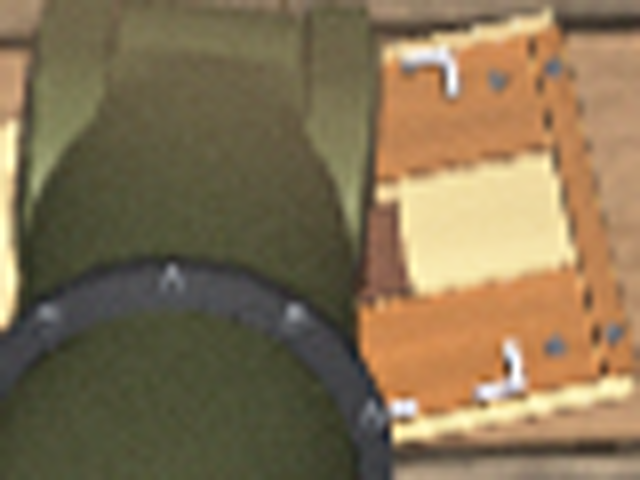

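The scale's front is inside the lane at crop (400,245), well centred. I'll release, go behind it and push home.

```bash
python3 -m handwheel '[{"hand":6,"translation":[0,0,0],"dr":[0,0,0]},{"hand":6,"translation":[0,0,0],"dr":[0,0,0]},{"hand":6,"translation":[0,0,-2],"dr":[0,0,0]},{"hand":4,"translation":[0,0,-2],"dr":[0,0,0]},{"hand":0,"translation":[3.5,0,0],"dr":[0,0,0]},{"hand":0,"translation":[3.5,0,0],"dr":[0,0,0]},{"hand":0,"translation":[0.5,0,0],"dr":[0,0,0]},{"hand":0,"translation":[0,0,1],"dr":[0,0,0]},{"hand":0,"translation":[0,0,2],"dr":[0,0,0]},{"hand":0,"translation":[0,0,1],"dr":[0,0,0]},{"hand":0,"translation":[0,0,0],"dr":[0,0,0]}]'
python3 - <<'E'
from h import *
c,si=np.cos(np.radians(99.4)),np.sin(np.radians(99.4))
go([.539+.072*c,-.1297+.072*si,.0095],9.4)
E
```

```text
t: 8.63
tcp_pos: [0.5109, 0.0312, 0.0071]
orientation: [-0.001, 0.646, 0.763, -0.001]
ft_force: [-0.2, 0.9, 0.7]
finger_gap: 0.0001
grasp_force: 0.0
t 8.6333 tcp [0.5109 0.0312 0.0071] yang 9.454565709581006 tilt [-0.0033 -0.0009] f [-0.1996  0.9255  0.7482] gap 0.0001223298722294756
shift cm [-9.1345  0.1309 -0.2394]
turn rad 0.0009523512908754411
```

```bash
python3 -m handwheel '[{"hand":0,"translation":[-1,0.1,-0.3],"dr":[0,0,0]},{"hand":0,"translation":[-0.9,0,0],"dr":[0,0,0]},{"hand":0,"translation":[-0.8,0,0],"dr":[0,0,0]},{"hand":0,"translation":[-0.8,0,0],"dr":[0,0,0]},{"hand":0,"translation":[-0.8,0,0],"dr":[0,0,0]},{"hand":0,"translation":[-0.8,0,0],"dr":[0,0,0]},{"hand":0,"translation":[-0.8,0,0],"dr":[0,0,0]},{"hand":0,"translation":[-0.8,0,0],"dr":[0,0,0]},{"hand":0,"translation":[-0.7,0,0],"dr":[0,0,0]},{"hand":0,"translation":[-0.5,0,0],"dr":[0,0,0]},{"hand":0,"translation":[-0.4,0,0],"dr":[0,0,0]},{"hand":0,"translation":[0,0,0],"dr":[0,0,0]}]'
python3 -m handwheel '[{"hand":0,"translation":[-0.2,0,0],"dr":[0,0,0]},{"hand":0,"translation":[-0.2,0,0],"dr":[0,0,0]},{"hand":0,"translation":[-0.1,0,0],"dr":[0,0,0]},{"hand":0,"translation":[0,0,0],"dr":[0,0,0]}]'
```

```text
t: 9.63
tcp_pos: [0.5268, -0.0504, 0.0122]
orientation: [0.0, 0.646, 0.763, -0.0]
ft_force: [0.5, -0.7, -0.2]
finger_gap: 0.0002
grasp_force: 0.0
t: 9.97
tcp_pos: [0.5275, -0.0543, 0.0123]
orientation: [0.0, 0.646, 0.763, -0.0]
ft_force: [-0.3, 0.5, 1.0]
finger_gap: -0.0
grasp_force: 0.0
```

```bash
python3 -m handwheel '[{"hand":0,"translation":[-0.2,0,0.1],"dr":[0,0,0]},{"hand":0,"translation":[-0.2,0,0.1],"dr":[0,0,0]},{"hand":0,"translation":[-0.1,0,0],"dr":[0,0,0]},{"hand":0,"translation":[0,0,0],"dr":[0,0,0]}]'
python3 -m handwheel '[{"hand":0,"translation":[-0.2,0,0],"dr":[0,0,0]},{"hand":0,"translation":[0,0,0],"dr":[0,0,0]}]'
```

```text
t: 10.3
tcp_pos: [0.5283, -0.0596, 0.0102]
orientation: [0.0, 0.646, 0.763, -0.0]
ft_force: [-0.0, -0.7, 0.7]
finger_gap: 0.0002
grasp_force: 0.0
t: 10.47
tcp_pos: [0.5285, -0.0613, 0.0102]
orientation: [-0.0, 0.646, 0.763, -0.0]
ft_force: [0.9, -0.2, 0.6]
finger_gap: -0.0002
grasp_force: 0.0
```

```bash
python3 -m handwheel '[{"hand":0,"translation":[-0.2,0,0],"dr":[0,0,0]},{"hand":0,"translation":[0,0,0],"dr":[0,0,0]}]'
```

```text
t: 10.63
tcp_pos: [0.5285, -0.0615, 0.0102]
orientation: [-0.001, 0.646, 0.764, 0.0]
ft_force: [-2.2, 4.6, 0.5]
finger_gap: -0.0001
grasp_force: 2.7
```

```bash
python3 -m handwheel '[{"hand":0,"translation":[-0.2,0,0],"dr":[0,0,0]},{"hand":0,"translation":[0,0,0],"dr":[0,0,0]},{"hand":0,"translation":[0,0,0],"dr":[0,0,0]}]'
```

```text
t: 10.88
tcp_pos: [0.5285, -0.0617, 0.0102]
orientation: [-0.002, 0.645, 0.764, 0.001]
ft_force: [-2.5, 10.1, 2.8]
finger_gap: 0.0003
grasp_force: 5.0
```

The force rises to 10 N with no motion, so the scale is at the stop. I'll retreat up and toward the block, then verify with the top view and measure the block.

```bash
python3 -m handwheel '[{"hand":0,"translation":[1,0,0],"dr":[0,0,0]},{"hand":0,"translation":[1,0,-2],"dr":[0,0,0]},{"hand":4,"translation":[2,0,-3],"dr":[0,0,0]},{"hand":8.5,"translation":[3,0,-2.5],"dr":[0,0,0]},{"hand":8.5,"translation":[3.8,0,-1.5],"dr":[0,0,0]},{"hand":8.5,"translation":[3.8,0,0],"dr":[0,0,0]},{"hand":8.5,"translation":[1,0,0],"dr":[0,0,0]},{"hand":8.5,"translation":[0,0,0],"dr":[0,0,0]}]'
python3 - <<'E'
from h import *
s=scale_top()
g=s["image"].astype(int)
t=cv2.resize(s["image"][220:280,320:400,::-1],None,fx=5,fy=5,interpolation=cv2.INTER_CUBIC)
w=snapshot("wrist")
for r in spot_point(w,"block_center")[:2]: print(r["conf"],r["xy"],at(w,r["xy"],.014))
wi=cv2.resize(w["image"][:,:,::-1],(400,300));cv2.imwrite("pics/c6.png",np.hstack([t,wi]))
cv2.imwrite("pics/w6full.png",w["image"][:,:,::-1]);go(None)
import pickle;pickle.dump(w,open("w6.pkl","wb"))
E
```

```text
t: 11.55
tcp_pos: [0.5029, 0.0932, 0.1006]
orientation: [-0.0, 0.644, 0.765, 0.001]
ft_force: [-0.0, -1.3, -0.6]
finger_gap: 0.0724
grasp_force: 0.0
scale (array([ 540.9529, -129.3963]), (120.01827239990234, 45.011714935302734), -80.8135404586792)
t 11.7 tcp [0.5036 0.0876 0.1001] yang 9.462780153788747 tilt [-0.0001 -0.0011] f [ 0.5134 -0.4058 -1.1724] gap 0.08503475744181276
```

View pics/c6.png

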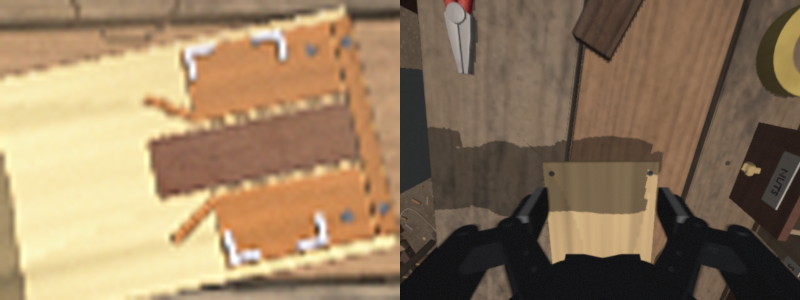

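The composite's left half shows the scale at (255,145) fully seated against the stop; the wrist half shows the block at the top edge. I'll move to view the block.

```bash
python3 -m handwheel '[{"hand":8.5,"translation":[0,0,-2],"dr":[0,0,0.12]},{"hand":8.5,"translation":[0,0,-2],"dr":[0,0,0.12]},{"hand":8.5,"translation":[0,0,-2],"dr":[0,0,0.12]},{"hand":8.5,"translation":[0,0,-2],"dr":[0,0,0.12]},{"hand":8.5,"translation":[3.3,-2.7,-1],"dr":[0,0,0]},{"hand":8.5,"translation":[3.3,-2.7,-1],"dr":[0,0,0]},{"hand":8.5,"translation":[0,0,0],"dr":[0,0,0]},{"hand":8.5,"translation":[0,0,0],"dr":[0,0,0]}]'
python3 - <<'E'
from h import *
import pickle
w=snapshot("wrist");pickle.dump(w,open("w7.pkl","wb"));cv2.imwrite("pics/w7.png",w["image"][:,:,::-1])
go(None)
c=None
for r in spot_point(w,"block_center")[:2]:
    print(r["conf"],r["xy"],at(w,r["xy"],.014)); c=c or r["xy"]
g=w["image"].astype(int);x,y=map(int,c);print(g[y,x],g[y,x-70:x+71:10].sum(-1),g[y-100:y+101:10,x].sum(-1))
for th in(260,290,320,350):
    print(th,rect(w,cv2.morphologyEx((g.sum(2)<th).astype(np.uint8),2,np.ones((5,5))),.028,c))
E
```

```text
t: 12.37
tcp_pos: [0.4739, 0.1653, 0.1995]
orientation: [-0.0, 0.808, 0.589, 0.0]
ft_force: [-0.4, -1.1, -0.0]
finger_gap: 0.0852
grasp_force: 0.0
t 12.4167 tcp [0.4743 0.1634 0.1992] yang -18.001557277024727 tilt [ 0.0001 -0.0007] f [-0.4744 -2.4664  0.4484] gap 0.08548241820008308
0.98 [316.2, 123.6] [0.4942 0.2538 0.014 ]
[83 63 51] [369 344 354 285 339 234 231 197 224 240 346 334 371 339 375] [327 327 354 360 208 212 202 201 199 196 197 212 213 205 211 197 201 358
 351 207 197]
260 (array([577.2631, 282.2292]), (12.961614608764648, 12.070709228515625), -17.786575317382812)
290 (array([398.1948, 251.5149]), (23.224533081054688, 7.267961502075195), -89.19999718666077)
320 (array([577.6426, 282.0966]), (13.855881690979004, 13.579615592956543), -17.78643035888672)
350 (array([517.1592, 239.6519]), (7.7436842918396, 5.418647766113281), 73.12893676757812)
```

```bash
python3 - <<'E'
from h import *
import pickle
w=pickle.load(open("w7.pkl","rb"));g=w["image"].astype(int)
for th in(230,260,285):
    m=np.zeros(g.shape[:2],np.uint8);m[35:205,255:380]=(g.sum(2)<th)[35:205,255:380]
    m=cv2.morphologyEx(m,cv2.MORPH_CLOSE,np.ones((5,5)));m=cv2.morphologyEx(m,cv2.MORPH_OPEN,np.ones((7,7)))
    print(th,rect(w,m,.028,(316,124)),cv2.boundingRect(m))
im=w["image"][20:220,220:420,::-1];cv2.imwrite("pics/w7c.png",cv2.resize(im,None,fx=3,fy=3,interpolation=cv2.INTER_CUBIC))
E
```

```text
230 (array([488.0654, 250.8815]), (113.28643798828125, 48.874420166015625), 68.86602783203125) (283, 58, 94, 147)
260 (array([487.2813, 249.3251]), (117.13475799560547, 50.4875373840332), 69.65792083740234) (255, 53, 122, 152)
285 (array([479.5625, 253.8657]), (122.39779663085938, 72.99401092529297), 73.07635498046875) (255, 52, 122, 153)
```

View pics/w7c.png

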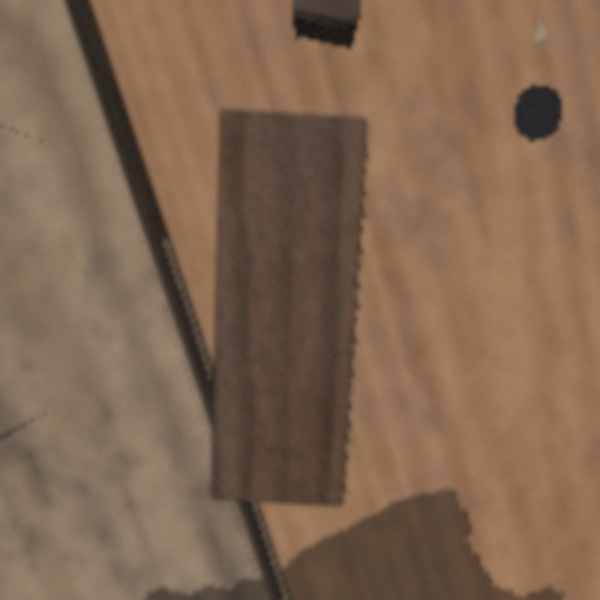

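The crop shows the block's top face with corners at (220,109), (367,118), (345,505) and (212,498). That gives its pose.

```bash
python3 - <<'E'
from h import *
import pickle
w=pickle.load(open("w7.pkl","rb"))
c=np.array([[220,109],[367,118],[345,505],[212,498]])/3+[220,20]
for z in(.028,):
    P=np.array([at(w,p,z)[:2] for p in c])*1000;print(P,P.mean(0));e=[np.roll(P,-1,0)[i]-P[i] for i in range(4)]
    print([np.linalg.norm(v) for v in e],[np.degrees(np.arctan2(v[1],v[0])) for v in e])
print(ray(w,(0,0))[0])
b=P.mean(0)/1000;a=np.degrees(np.arctan2(*(e[3]-e[1])[::-1]));print("long",a)
go([*b,.05],a-90)
E
```

```text
[[492.6384 309.9493]
 [531.4454 295.119 ]
 [493.2292 192.9102]
 [454.0235 207.8207]] [492.8342 251.4498]
[np.float64(41.544188556523984), np.float64(109.11977353527189), np.float64(41.94540236258565), np.float64(109.18499722944529)] [np.float64(-20.914592876104653), np.float64(-110.50092095777171), np.float64(159.17744979450106), np.float64(69.28831671805587)]
[0.4963 0.2386 0.3426]
long 69.39366639500132
t 12.4667 tcp [0.4745 0.1624 0.199 ] yang -18.11434737068529 tilt [-0.0002 -0.0012] f [ 0.0308 -1.5764 -0.3225] gap 0.08477998285603183
shift cm [ 9.0487 -1.0282 14.8907]
turn rad 0.0434933647031435
```

```bash
python3 -m handwheel '[{"hand":8.5,"translation":[3,-0.3,2],"dr":[0,0,0.04]},{"hand":8.5,"translation":[3,-0.3,2.5],"dr":[0,0,0]},{"hand":8.5,"translation":[3,-0.3,2.5],"dr":[0,0,0]},{"hand":8.5,"translation":[0,0,3],"dr":[0,0,0]},{"hand":8.5,"translation":[0,0,2],"dr":[0,0,0]},{"hand":8.5,"translation":[0,0,0],"dr":[0,0,0]},{"hand":8.5,"translation":[0,0,0],"dr":[0,0,0]}]' 
python3 - <<'E'
from h import *
go([.4928,.2514,.006],-20.6)
E
```

```text
t: 13.05
tcp_pos: [0.4959, 0.2494, 0.0783]
orientation: [0.0, 0.822, 0.57, -0.002]
ft_force: [1.2, 0.1, 1.2]
finger_gap: 0.085
grasp_force: 0.0
t 13.05 tcp [0.4959 0.2494 0.0783] yang -20.482286451821732 tilt [-0.0023 -0.0027] f [1.1686 0.1236 1.1597] gap 0.08499307207987188
shift cm [ 0.0974 -0.3526  7.2316]
turn rad 0.002054488989915832
```

```bash
python3 -m handwheel '[{"hand":8.5,"translation":[0.1,-0.3,1],"dr":[0,0,0]},{"hand":8.5,"translation":[0,0,2],"dr":[0,0,0]},{"hand":8.5,"translation":[0,0,2],"dr":[0,0,0]},{"hand":8.5,"translation":[0,0,1.2],"dr":[0,0,0]},{"hand":8.5,"translation":[0,0,1],"dr":[0,0,0]},{"hand":6,"translation":[0,0,0],"dr":[0,0,0]},{"hand":3.8,"translation":[0,0,0],"dr":[0,0,0]},{"hand":3.8,"translation":[0,0,0],"dr":[0,0,0]},{"hand":3.8,"translation":[0,0,0],"dr":[0,0,0]},{"hand":3.8,"translation":[0,0,0],"dr":[0,0,0]},{"hand":3.8,"translation":[0,0,0],"dr":[0,0,0]}]' 40
```

```text
t: 13.97
tcp_pos: [0.4941, 0.2544, 0.0086]
orientation: [0.0, 0.821, 0.571, 0.001]
ft_force: [-0.1, -0.5, 5.5]
finger_gap: 0.0411
grasp_force: 41.6
```

Gripped. Lift, turn and travel.

```bash
python3 -m handwheel '[{"hand":3.8,"translation":[0,0,-1.5],"dr":[0,0,0]},{"hand":3.8,"translation":[0,0,-3],"dr":[0,0,0]},{"hand":3.8,"translation":[0,0,-3],"dr":[0,0,0]},{"hand":3.8,"translation":[0,0,-3],"dr":[0,0,0]},{"hand":3.8,"translation":[0,0,0],"dr":[0,0,0.1]},{"hand":3.8,"translation":[0,0,0],"dr":[0,0,0.1]},{"hand":3.8,"translation":[0,0,0],"dr":[0,0,0.1]},{"hand":3.8,"translation":[0,0,0],"dr":[0,0,0.1]},{"hand":3.8,"translation":[0,0,0],"dr":[0,0,0.1]},{"hand":3.8,"translation":[0,0,0],"dr":[0,0,0.1]},{"hand":3.8,"translation":[0,0,0],"dr":[0,0,0.1]},{"hand":3.8,"translation":[0,0,0],"dr":[0,0,0.1]}]' 
python3 -m handwheel '[{"hand":3.8,"translation":[0,0,0],"dr":[0,0,0.1]},{"hand":3.8,"translation":[0,0,0],"dr":[0,0,0.1]},{"hand":3.8,"translation":[0,0,0],"dr":[0,0,0.05]},{"hand":3.8,"translation":[0,0,0],"dr":[0,0,0]}]'
python3 - <<'E'
from h import *
go([.5430,-.1297,.09],-80.6);print(observe()["q"])
E
```

```text
t: 14.97
tcp_pos: [0.4931, 0.2543, 0.1127]
orientation: [-0.0, 0.979, 0.205, 0.0]
ft_force: [-0.3, -0.2, -0.6]
finger_gap: 0.0412
grasp_force: 40.7
t: 15.3
tcp_pos: [0.493, 0.2544, 0.1125]
orientation: [-0.0, 0.997, 0.082, 0.0]
ft_force: [0.1, -1.0, -1.0]
finger_gap: 0.0409
grasp_force: 40.7
t 15.3 tcp [0.493  0.2544 0.1125] yang -80.54840879379486 tilt [0.     0.0001] f [ 0.1468 -1.0031 -1.005 ] gap 0.0409083819639207
shift cm [-1.3701 38.7067  2.2465]
turn rad 0.0009004364133548713
[-0.8789  0.5841  0.563   1.8528 -0.4133  0.8229 -1.5103]
```

```bash
python3 -m handwheel '[{"hand":3.8,"translation":[-0.1,2.5,0],"dr":[0,0,0]},{"hand":3.8,"translation":[-0.2,3.5,0],"dr":[0,0,0]},{"hand":3.8,"translation":[-0.1,3.5,0],"dr":[0,0,0]},{"hand":3.8,"translation":[-0.2,3.5,0],"dr":[0,0,0]},{"hand":3.8,"translation":[-0.1,3.5,0],"dr":[0,0,0]},{"hand":3.8,"translation":[-0.2,3.5,0],"dr":[0,0,0]},{"hand":3.8,"translation":[-0.1,3.5,0],"dr":[0,0,0]},{"hand":3.8,"translation":[-0.2,3.5,0],"dr":[0,0,0]},{"hand":3.8,"translation":[-0.1,3.5,0],"dr":[0,0,0]},{"hand":3.8,"translation":[-0.1,3.5,0],"dr":[0,0,0]},{"hand":3.8,"translation":[0,3,0],"dr":[0,0,0]},{"hand":3.8,"translation":[0,1,0],"dr":[0,0,0]}]' 
python3 -m handwheel '[{"hand":3.8,"translation":[0,0,0],"dr":[0,0,0]},{"hand":3.8,"translation":[0,0,0],"dr":[0,0,0]}]'
python3 - <<'E'
from h import *
go([.5430,-.1297,.055],-80.6)
E
```

```text
t: 16.3
tcp_pos: [0.5426, -0.129, 0.1132]
orientation: [0.002, 0.997, 0.082, 0.001]
ft_force: [0.0, -0.1, -0.6]
finger_gap: 0.0411
grasp_force: 40.8
t: 16.47
tcp_pos: [0.5423, -0.1229, 0.1123]
orientation: [-0.0, 0.997, 0.083, -0.0]
ft_force: [-0.4, 1.0, -1.5]
finger_gap: 0.0416
grasp_force: 40.8
t 16.4667 tcp [ 0.5423 -0.1229  0.1123] yang -80.4356880789231 tilt [-0.0001  0.0007] f [-0.4034  0.9624 -1.5462] gap 0.041554220208814406
shift cm [-0.0464  0.6903  5.7327]
turn rad 0.0028677840230687504
```

```bash
python3 -m handwheel '[{"hand":3.8,"translation":[0,0.4,1],"dr":[0,0,0]},{"hand":3.8,"translation":[0,0.3,2],"dr":[0,0,0]},{"hand":3.8,"translation":[0,0,1.5],"dr":[0,0,0]},{"hand":3.8,"translation":[0,0,1],"dr":[0,0,0]},{"hand":3.8,"translation":[0,0,0],"dr":[0,0,0]},{"hand":3.8,"translation":[0,0,0],"dr":[0,0,0]}]' 
python3 - <<'E'
from h import *
go([.5430,-.1297,.03],-80.6)
w=snapshot("wrist");cv2.imwrite("pics/w8.png",w["image"][:,:,::-1])
for n,z in dict(block_center=.014+.0565-.0086,home=.011,seat=.03,mouth=.006).items():
    for r in spot_point(w,n)[:2]: print(n,r["conf"],r["xy"],at(w,r["xy"],z))
E
```

```text
t: 16.97
tcp_pos: [0.5434, -0.1288, 0.0568]
orientation: [-0.0, 0.996, 0.084, -0.001]
ft_force: [-0.5, 0.2, -0.7]
finger_gap: 0.0407
grasp_force: 40.8
t 16.9667 tcp [ 0.5434 -0.1288  0.0568] yang -80.35162269976696 tilt [-0.0015  0.0006] f [-0.49    0.23   -0.7289] gap 0.04070302778446175
shift cm [-0.0478  0.0882  2.6768]
turn rad 0.00433500167628087
block_center 0.7 [326.3, 318.9] [ 0.5388 -0.1303  0.0619]
```

The network places the held block at (0.539, -0.130), which is over the seat. I'll lower gently.

```bash
python3 -m handwheel '[{"hand":3.8,"translation":[-0.05,0.1,0.6],"dr":[0,0,0.004]},{"hand":3.8,"translation":[0,0,0.6],"dr":[0,0,0]},{"hand":3.8,"translation":[0,0,0.6],"dr":[0,0,0]},{"hand":3.8,"translation":[0,0,0.5],"dr":[0,0,0]},{"hand":3.8,"translation":[0,0,0.3],"dr":[0,0,0]},{"hand":3.8,"translation":[0,0,0],"dr":[0,0,0]}]'
python3 -m handwheel '[{"hand":3.8,"translation":[0,0,0.2],"dr":[0,0,0]},{"hand":3.8,"translation":[0,0,0.2],"dr":[0,0,0]},{"hand":3.8,"translation":[0,0,0],"dr":[0,0,0]}]'
```

```text
t: 17.72
tcp_pos: [0.5428, -0.1308, 0.0303]
orientation: [-0.0, 0.997, 0.081, -0.001]
ft_force: [0.2, -0.2, -0.8]
finger_gap: 0.0412
grasp_force: 40.8
t: 17.97
tcp_pos: [0.5432, -0.1309, 0.0271]
orientation: [-0.0, 0.997, 0.081, -0.0]
ft_force: [-0.6, 0.8, -0.7]
finger_gap: 0.0411
grasp_force: 40.8
```

```bash
python3 -m handwheel '[{"hand":3.8,"translation":[0,0,0.2],"dr":[0,0,0]},{"hand":3.8,"translation":[0,0,0],"dr":[0,0,0]}]'; python3 -m handwheel '[{"hand":3.8,"translation":[0,0,0.1],"dr":[0,0,0]},{"hand":3.8,"translation":[0,0,0],"dr":[0,0,0]}]'
```

```text
t: 18.13
tcp_pos: [0.5433, -0.1309, 0.0252]
orientation: [-0.0, 0.997, 0.081, -0.0]
ft_force: [0.3, -0.6, -1.2]
finger_gap: 0.0413
grasp_force: 40.8
t: 18.3
tcp_pos: [0.5434, -0.131, 0.0247]
orientation: [-0.0, 0.997, 0.081, 0.0]
ft_force: [-0.9, 0.2, 2.3]
finger_gap: 0.0411
grasp_force: 41.2
```

```bash
python3 -m handwheel '[{"hand":3.8,"translation":[0,0,0.1],"dr":[0,0,0]},{"hand":3.8,"translation":[0,0,0],"dr":[0,0,0]}]'; python3 -m handwheel '[{"hand":4.4,"translation":[0,0,0],"dr":[0,0,0]},{"hand":5,"translation":[0,0,0],"dr":[0,0,0]},{"hand":6.5,"translation":[0,0,0],"dr":[0,0,0]},{"hand":6.5,"translation":[0,0,0],"dr":[0,0,0]},{"hand":6.5,"translation":[0,0,-1],"dr":[0,0,0]},{"hand":6.5,"translation":[0,0,-2],"dr":[0,0,0]},{"hand":6.5,"translation":[0,0,-3],"dr":[0,0,0]},{"hand":6.5,"translation":[0,0,-3],"dr":[0,0,0]},{"hand":6.5,"translation":[0,-3,-3],"dr":[0,0,0]},{"hand":6.5,"translation":[0,-4,0],"dr":[0,0,0]},{"hand":6.5,"translation":[0,-4,0],"dr":[0,0,0]},{"hand":6.5,"translation":[0,-4,0],"dr":[0,0,0]}]'
python3 -m handwheel '[{"hand":6.5,"translation":[0,-4,0],"dr":[0,0,0]},{"hand":6.5,"translation":[0,-4,0],"dr":[0,0,0]},{"hand":6.5,"translation":[0,-3,0],"dr":[0,0,0]},{"hand":6.5,"translation":[0,0,0],"dr":[0,0,0]}]'
python3 - <<'E'
from h import *
s=snapshot("top");save(s,"t9.png",(320,205,400,275),8);g=s["image"].astype(int)
for th in(240,270,300):
    m=g.sum(2)<th;m[:,:330]=0;m[:,396:]=0;m[:215]=0;m[280:]=0
    print(th,rect(s,m,.044,(371,246)))
for n,z in dict(block_center=.03,seat=.03,tape_roll=0,pliers=0,caliper=0).items():
    for r in spot_point(s,n)[:2]: print(n,r["conf"],r["xy"],at(s,r["xy"],z))
E
```

```text
t: 18.47
tcp_pos: [0.5434, -0.1309, 0.0246]
orientation: [-0.0, 0.997, 0.081, 0.0]
ft_force: [-4.6, 1.4, 13.4]
finger_gap: 0.0413
grasp_force: 42.5
t: 19.47
tcp_pos: [0.519, 0.0178, 0.1441]
orientation: [-0.0, 0.997, 0.081, 0.001]
ft_force: [1.0, 0.8, -0.4]
finger_gap: 0.0649
grasp_force: 0.0
t: 19.8
tcp_pos: [0.4996, 0.133, 0.1427]
orientation: [-0.002, 0.996, 0.086, -0.001]
ft_force: [0.3, 0.3, 0.1]
finger_gap: 0.0649
grasp_force: 0.0Traceback (most recent call last):
  File "<stdin>", line 5, in <module>
  File "h.py", line 17, in rect
    ok=[i for i in range(1,n) if st[i,4]>60]; i=min(ok,key=lambda i:np.hypot(*(c[i]-near)))
                                                ~~~^^^^^^^^^^^^^^^^^^^^^^^^^^^^^^^^^^^^^^^^
ValueError: min() iterable argument is empty
```

```bash
python3 - <<'E'
from h import *
s=snapshot("top");g=s["image"].astype(int);print(g[247,371],g[225:272:3,371].sum(1),g[246,350:392:3].sum(1))
for th in(300,330,360):
    m=g.sum(2)<th;m[:,:330]=0;m[:,384:]=0;m[:215]=0;m[280:]=0
    try: print(th,rect(s,m,.044,(371,246)))
    except Exception as e: print(th,e)
for n,z in dict(block_center=.03,scale_center=.011,tape_roll=0,pliers=0,caliper=0).items():
    for r in spot_point(s,n)[:2]: print(n,r["conf"],r["xy"],at(s,r["xy"],z))
E
```

```text
[120  95  75] [520 401 324 336 349 331 328 299 312 298 290 281 257 252 195 713] [675 621 573 376 345 317 312 299 345 337 341 352 364 353]
300 (array([ 540.6431, -125.7983]), (110.40999603271484, 43.635650634765625), 10.246371269226074)
330 (array([ 539.3721, -125.8841]), (113.57086181640625, 55.16029357910156), 11.321868896484375)
360 (array([ 542.2268, -115.6319]), (116.19790649414062, 94.8631591796875), -2.4521942138671875)
block_center 0.73 [366.7, 246.3] [ 0.5485 -0.1174  0.03  ]
scale_center 0.86 [156.8, 312.5] [0.3759 0.4987 0.011 ]
scale_center 0.67 [367.8, 247.7] [ 0.5466 -0.1219  0.011 ]
tape_roll 0.76 [243.7, 202.8] [0.6948 0.2428 0.    ]
caliper 0.55 [478.0, 230.8] [ 0.5881 -0.4503 -0.    ]
```

```bash
python3 - <<'E'
from h import *
s=snapshot("top");im=s["image"].astype(np.float32)
a=np.radians(99.4);d=np.array([np.cos(a),np.sin(a)]);n=np.array([d[1],-d[0]]);h=np.array([.5395,-.1302])
for x in(-40,-30,30,40):
    ys=np.arange(-50,51,4);P=[[*(h+(x*n+y*d)/1000),.044] for y in ys];p=proj(s,P)
    v=[cv2.getRectSubPix(im,(1,1),tuple(map(float,q)))[0,0] for q in p]
    print(x,[(int(y),int(c[0]-c[2]),int(c.sum())) for y,c in zip(ys,v)])
c=snapshot("scene")
for r in spot_point(c,"block_center")[:2]: print(r["conf"],r["xy"],at(c,r["xy"],.03))
print(proj(c,[[*h,.03]]))
E
```

```text
-40 [(-50, 117, 430), (-46, 119, 422), (-42, 122, 432), (-38, 123, 432), (-34, 125, 436), (-30, 125, 428), (-26, 128, 434), (-22, 124, 435), (-18, 65, 322), (-14, 36, 242), (-10, 43, 266), (-6, 44, 272), (-2, 41, 266), (2, 41, 266), (6, 42, 275), (10, 40, 257), (14, 38, 276), (18, 38, 289), (22, 25, 212), (26, 95, 312), (30, 136, 442), (34, 70, 476), (38, 69, 674), (42, 72, 667), (46, 82, 521), (50, 107, 401)]
-30 [(-50, 122, 446), (-46, 124, 443), (-42, 123, 453), (-38, 124, 439), (-34, 123, 439), (-30, 128, 434), (-26, 126, 445), (-22, 123, 433), (-18, 56, 306), (-14, 38, 247), (-10, 43, 257), (-6, 47, 278), (-2, 46, 276), (2, 42, 278), (6, 45, 274), (10, 39, 262), (14, 37, 281), (18, 37, 291), (22, 29, 204), (26, 106, 366), (30, 129, 430), (34, 108, 393), (38, 124, 440), (42, 112, 509), (46, 83, 599), (50, 69, 670)]
30 [(-50, 111, 430), (-46, 108, 431), (-42, 110, 428), (-38, 107, 430), (-34, 108, 434), (-30, 110, 439), (-26, 111, 436), (-22, 107, 417), (-18, 49, 325), (-14, 47, 327), (-10, 50, 326), (-6, 52, 328), (-2, 48, 327), (2, 49, 324), (6, 51, 335), (10, 48, 340), (14, 49, 327), (18, 48, 333), (22, 46, 277), (26, 114, 432), (30, 113, 432), (34, 76, 406), (38, 97, 542), (42, 108, 486), (46, 105, 405), (50, 84, 460)]
40 [(-50, 111, 427), (-46, 108, 422), (-42, 110, 426), (-38, 107, 426), (-34, 107, 426), (-30, 108, 428), (-26, 109, 434), (-22, 99, 415), (-18, 48, 348), (-14, 47, 325), (-10, 47, 331), (-6, 47, 339), (-2, 45, 328), (2, 45, 327), (6, 50, 347), (10, 50, 352), (14, 50, 327), (18, 50, 322), (22, 51, 293), (26, 118, 449), (30, 120, 447), (34, 83, 443), (38, 76, 647), (42, 74, 641), (46, 78, 636), (50, 82, 602)]
0.89 [369.7, 259.9] [ 0.5473 -0.1304  0.03  ]
[[368.0468 260.9082]]
```

The block's edges run from about y = -20 to +22 mm and are parallel to the tray. It sits within the 50 mm cradle at the seated height, so I'll hand in.

```bash
python3 -c "
from station import robot
print(robot.sign_off())"
```

```text
the job is handed in; nothing more can be done
None
```

I pushed the scale home against the end stop, then set the block crosswise on it inside the brackets without dropping it, and handed the job in at about 20 s; the final placing was checked only by camera measurements, as my ten picture views were used up, and to straighten the scale I gripped it lightly at one point and slid it flat into the lane.

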